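Pack catapult base boards in the class kit rack and lock the keeper

ROBOT

A 7-joint arm with a two-finger parallel gripper is mounted at the origin on the work surface. World frame = base frame: x ahead of the robot, y to its left, z up, the work surface at z = 0. Lengths are in m, angles in rad, forces in N, time in s.
With the tool pointing down it reaches from about 0.4 to 0.85 m from the base axis. Payload 10.4 kg.
Tool frame: the origin (TCP) lies midway between the tips of the shut fingers; the grasp point (between the pads) lies 19 mm behind it; z points along the fingers, x is the direction in which the jaws open and shut, and the axes are right-handed (so a half turn about z gives the same grasp; the last joint's range is limited). The gripper opens to 85 mm and grips with 20 to 120 N. Pads are 22 mm wide; open, the fingers measure 114 mm over their backs; the gripper's body (76 mm by 85 mm) begins 54 mm behind the grasp point. The pads swing forward as they close: fully open they stand 13 mm farther back than shut.
Start: joints at [1.262, 0.332, -0.065, 1.46, 0.022, 1.35, -0.088], TCP at [0.176, -0.6, 0.231] pointing down, gripper open.
Joint ranges: [-2.6, 2.6], [-0.5, 2.12], [-1.47, 1.34], [0.16, 2.42], [-1.27, 4.41], [0.06, 2.06], [-2.6, 2.6]. Speed limits (rad/s): [2.22, 2.22, 2.79, 2.79, 3.14, 3.14, 3.14].

INTERFACE

Orientations are given as a unit quaternion [x, y, z, w].
In Python, from workcell import manip, cams gives the robot as it stands.
- The arm moves only by the tool move_arm, never from a script. Its argument "moves" is a list of rows, each a list of 7 numbers: the turn, a rotation vector about the tool's x, y, z in degrees, then the shift along the tool's x, y, z in m, then the finger opening in m, from 0 to 0.0854. A call has 1 to 10 rows; each row is the pose to reach, as a shift and turn from the pose commanded when the call began, along the tool's axes at that moment; what a row does not reach only later rows make up. A row lasts 1/10 s, in which the tool goes at most 50 mm and 8.59 degrees, less where a joint would pass 70% of its speed; a pose out of reach is approached as far as the arm can. A call with a gripper value outside its range is refused whole. The fingers move at their own pace and stop on an object; "grip_force" is the grip in N (left out, the last holds). Time passes only in rows, so rows that repeat a pose let the fingers close. It gives the time, the measured TCP pose, the force and the opening at its end, in the units of the state.
- manip.get_obs(): the state, without advancing time (a new reading comes with each control period).
- cams.camera(name): name is "side" or "top"; returns the picture (384x512x3 uint8, red, green, blue); there is no depth.
- cams.camera_params(name): a dict with "fx", "fy", "cx", "cy" (pixels), "dist_coeffs" ([k1, k2, p1, p2, k3] as OpenCV has them; the pictures are not rectified), "xyz" and "rotation" of the camera in the world. Camera axes: x right, y up, looking along -z (the intrinsics and any distortion apply to the point x, -y, -z); pixel columns grow to the right and rows downward; lengths in m; the calibration is good to about 2 mm. A picture is of the moment at which its call begins. camera_params takes no time and is no camera call.
- manip.hand_in(): hands the job in, once; it reports no verdict.
The state is a dict: "clock": time; "joint_pos": joint angles; "joint_velocities": joint speeds; "tau": joint torques, N m; "position": TCP position; "ee_rot": TCP orientation; "ft_force": force on the tool from outside, world axes, zero at the start; "torque": the same for the moment, N m; "grip_width": opening from 0.0 (shut) to 1.0 (fully open).
Only numpy, scipy, OpenCV 4.12 (cv2) and the standard library are available. Lean on these libraries where they do the work, as an engineer would, in place of code of your own. Each camera call takes 0.05 s, during which the arm holds its last target. There are 200 camera calls.

TASK

Pack away the catapult lesson: push every plywood base board fully home, block up, into a spring clip bay of its own length in the kit rack. Then swing the keeper bar across over the blocks to its stop, and tighten the castle nut clockwise until it is down on its rubber washer, then on only as far as the first slot that lines up with the cotter hole in the stud. Do not disturb the can, the foam block or the wooden spoon.

Things in the scene. Friction and masses are not known exactly. Their poses are not given: they have to be found in the camera images.
- long_a_grip (a point): LONG loose plywood board 136 x 60 x 8 mm, about 90 g, a wooden block glued upright on its middle: 30 mm (along the board) x 24 mm, 40 mm high. Starts flat on the table, block up. This point: on the block's axis, 26 mm above the board's top face, 34 mm above its underside, 14 mm below the block's top. x = along the board, z = up; half a turn makes no difference. May be absent.
- long_b_grip (a point): LONG loose plywood board 136 x 60 x 8 mm, about 90 g, a wooden block glued upright on its middle: 30 mm (along the board) x 24 mm, 40 mm high. Starts flat on the table, block up. This point: on the block's axis, 26 mm above the board's top face, 34 mm above its underside, 14 mm below the block's top. x = along the board, z = up; half a turn makes no difference. May be absent.
- short_a_grip (a point): SHORT loose plywood board 104 x 60 x 8 mm, about 90 g, a wooden block glued upright on its middle: 30 mm (along the board) x 24 mm, 40 mm high. Starts flat on the table, block up. This point: on the block's axis, 26 mm above the board's top face, 34 mm above its underside, 14 mm below the block's top. x = along the board, z = up; half a turn makes no difference. May be absent.
- short_b_grip (a point): SHORT loose plywood board 104 x 60 x 8 mm, about 90 g, a wooden block glued upright on its middle: 30 mm (along the board) x 24 mm, 40 mm high. Starts flat on the table, block up. This point: on the block's axis, 26 mm above the board's top face, 34 mm above its underside, 14 mm below the block's top. x = along the board, z = up; half a turn makes no difference. May be absent.
- bay0 (a point): middle of the floor of a LONG (136 mm boards), outermost bay, 12 mm above the table; x = along the bay, z = up. The spring jaws stand at x = +-69 mm, 26 mm wide, 29 mm high, flared at the top (they catch a board up to 4 mm off along x), noses 10 mm above the floor. Low ribs leave 3 mm on each side of a board. Home, a board's underside lies on this floor, its grip point 34 mm above this point.
- bay1 (a point): middle of the floor of a SHORT (104 mm boards), inner bay, 12 mm above the table; x = along the bay, z = up. The spring jaws stand at x = +-53 mm, 26 mm wide, 29 mm high, flared at the top (they catch a board up to 4 mm off along x), noses 10 mm above the floor. Low ribs leave 3 mm on each side of a board. Home, a board's underside lies on this floor, its grip point 34 mm above this point.
- bay2 (a point): middle of the floor of a SHORT (104 mm boards), inner bay, 12 mm above the table; x = along the bay, z = up. The spring jaws stand at x = +-53 mm, 26 mm wide, 29 mm high, flared at the top (they catch a board up to 4 mm off along x), noses 10 mm above the floor. Low ribs leave 3 mm on each side of a board. Home, a board's underside lies on this floor, its grip point 34 mm above this point.
- bay3 (a point): middle of the floor of a LONG (136 mm boards), outermost bay, 12 mm above the table; x = along the bay, z = up. The spring jaws stand at x = +-69 mm, 26 mm wide, 29 mm high, flared at the top (they catch a board up to 4 mm off along x), noses 10 mm above the floor. Low ribs leave 3 mm on each side of a board. Home, a board's underside lies on this floor, its grip point 34 mm above this point.
- rack: the fixed rack, a base plate 190 x 420 x 12 mm; origin on the table at its middle, under the stud; z up, y along its length. bay0, bay1, the stud, bay2, bay3 lie side by side at y = -152, -72, 0, 72, 152 mm. Pushing a board straight down spreads the two sprung jaws of a bay (5 to 12 N) until the board snaps under their noses, which overlap its ends by 2.5 mm.
- keeper (a joint): angle of the keeper bar about the stud, rad, growing anticlockwise from above. Near 0 (-0.3 to 0.35 at the start): open, along the rack's x between the inner bays, handle towards the robot. 1.57: across the rack over all blocks, handle at bay0, at its stop. Stays where left; 1 N at the handle moves it. Bar 340 x 26 x 6 mm, underside 64 mm above the table: clears blocks (tops 60 mm) only when home.
- keeper_handle (a point): the bar's upright round handle, 16 mm in diameter, standing from the bar's top (70 mm above the table) to 105 mm; this point is on its axis, 92 mm above the table and 155 mm from the stud's axis
- nut (a joint): turn of the castle nut on the stud, rad, growing clockwise seen from above (tightening). Starts loose at -1.9 to -1.2; at 0 it is just down on the rubber washer; turns on to 1.6 at most. The coarse thread takes it down 1.6 mm a radian. The torque grows from 0.25 to 0.4 N m; it stays where it is left.
- nut_mid (a point): on the castle nut's axis, half-way up its hexagon: 36 mm across flats, 13 mm high; 93 mm above the table when down on the washer. Above it a crown, 8 mm high, with six slots, one over the middle of each flat; x points out of a flat, so slots lie at 0, 60, 120.. degrees from x. Under the nut a hub of radius 14 mm (washer 15) stands 17 mm above the bar's top.
- cotter_hole (a point): centre of the 5 mm cotter hole right across the upright stud, on the stud's axis, 102 mm above the table; x = along the hole, which differs from start to start. The stud, 17 mm in diameter, ends 111 mm above the table; a dark line across its top runs along the hole. It does not turn. A slot is in line within 0.13 rad.
- can_mid (a point): drinks can, 66 mm diameter, 115 mm high, its middle; leave it alone
- foam_mid (a point): grey foam block 65 x 60 x 40 mm, its middle; leave it alone
- spoon_grip (a point): wooden spoon 160 mm long, at its handle; leave it alone
There are look-alikes about, which are no part of the job. What is shaped like the part that bears long_b_grip but blue or purple is not meant.

How it is judged:
By the outcome, as a careful person would: the job done as asked, in the order asked, and still so for the second after the job is handed in, with the robot touching nothing.
Of long_a, long_b, short_a, short_b only 2 to 4 are there at a start; the rules pass over those that are not, and their reading is None.
At some moment in a run one of long_a, long_b, short_a, short_b may be knocked a few centimetres aside while the robot is not near it.
Once in a run the grip may slacken for a moment while it holds something.
It also fails if it takes over 210 s, if anything falls off the work surface, if the arm or the gripper's body presses on something with over 40 N, if the wrist force passes 120 N, or if a joint passes its speed limit or range.

## Working session

There is one attempt and no reset: what is moved stays moved. The work goes in short steps, Python scripts to look and compute and a tool call to move; the robot and the scene stay as the last step left them, time stands still between calls to the robot, and variables do not carry over. Pictures are saved under pics/ and viewed, about 12 in all and at most 16, crops included, and the job is handed in when it is done.

Besides the shell and the picture viewer there is one more tool, called after "Emit:" as name([rows], argument=value, ...), one row to a line, values as JSON. move_arm: Moves the arm, as the interface text tells. Its arguments: {"type":"object","properties":{"moves":{"type":"array","items":{"type":"array","items":{"type":"number"}}},"grip_force":{"type":"number"}},"required":["moves"]}

```bash
mkdir -p pics; ls; cat > h.py <<'E'
import numpy as np, cv2
from workcell import manip, cams
from scipy.spatial.transform import Rotation as R
def P(n):
    p=cams.camera_params(n); K=np.array([[p['fx'],0,p['cx']],[0,p['fy'],p['cy']],[0,0,1.]])
    M=np.array(p['rotation']); 
    if M.shape!=(3,3): M=R.from_quat(M).as_matrix()
    return K,np.array(p['dist_coeffs'],float),np.array(p['xyz']),M
def w(n,uv,z):
    K,d,c,M=P(n); q=cv2.undistortPoints(np.array(uv,float).reshape(-1,1,2),K,d).reshape(-1,2)
    r=np.c_[q[:,0],-q[:,1],-np.ones(len(q))]@M.T
    return c+r*((z-c[2])/r[:,2])[:,None]
def px(n,X):
    K,d,c,M=P(n); l=(np.atleast_2d(X)-c)@M; l=l*[1,-1,-1]
    return cv2.projectPoints(l,np.zeros(3),np.zeros(3),K,d)[0].reshape(-1,2)
def snap(n,f,crop=None,s=1):
    im=cams.camera(n)[:,:,::-1]
    if crop: a,b,c,d=crop; im=im[b:d,a:c]
    cv2.imwrite('pics/'+f,cv2.resize(im,None,fx=s,fy=s,interpolation=cv2.INTER_CUBIC))
E
python3 - <<'E'
from h import *
for n in('top','side'):
    p=cams.camera_params(n); print(n,p); 
snap('top','t0.png',None,1.56);snap('side','s0.png',None,1.56)
o=manip.get_obs();print(o)
E
```

```text
pics
top {'fx': 424.87871637789567, 'fy': 424.87871637789567, 'cx': 262.2108627915706, 'cy': 187.10232748204885, 'dist_coeffs': array([0.02818159, 0.        , 0.        , 0.        , 0.        ]), 'xyz': array([ 0.38479166, -0.08842835,  1.33771974]), 'rotation': array([ 0.03757715, -0.04603142, -0.70414757,  0.7075629 ])}
side {'fx': 374.92120404115843, 'fy': 374.92120404115843, 'cx': 250.31529278945746, 'cy': 186.59852251403674, 'dist_coeffs': array([0.01646878, 0.        , 0.        , 0.        , 0.        ]), 'xyz': array([0.33546076, 0.60723972, 0.99723728]), 'rotation': array([-0.04243364,  0.33170923,  0.93200433, -0.13977229])}
{'clock': 0.1, 'joint_pos': array([ 1.26242363,  0.33277726, -0.06467019,  1.46084084,  0.02159542,
        1.34989932, -0.08850452]), 'joint_velocities': array([-0.00079945, -0.00296181, -0.00027568, -0.00079241, -0.00042627,
       -0.00061558, -0.00121062]), 'tau': array([ 1.06359934e-03, -6.26746774e+01,  4.91721975e-02, -3.92431605e+01,
        1.64540496e-02,  6.81300779e-03,  6.35441165e-05]), 'position': array([ 0.17607632, -0.59934379,  0.23062291]), 'ee_rot': array([ 8.00588587e-01, -5.99214099e-01, -5.09947524e-04, -3.43597601e-04]), 'ft_force': array([-0.06493019,  0.71735543, -0.58098019]), 'torque': array([-0.05045415, -0.07273427,  0.03035384]), 'grip_width': 0.998322898355807}
```

View pics/t0.png

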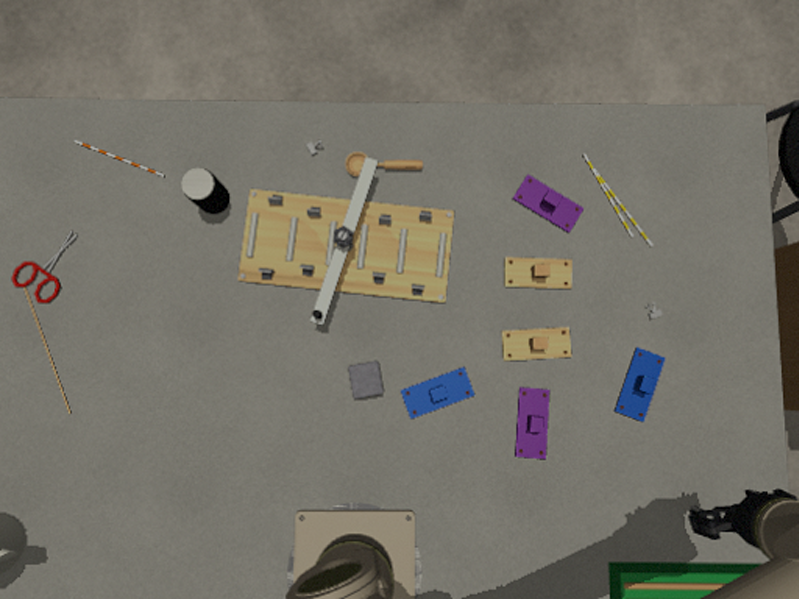

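View pics/s0.png

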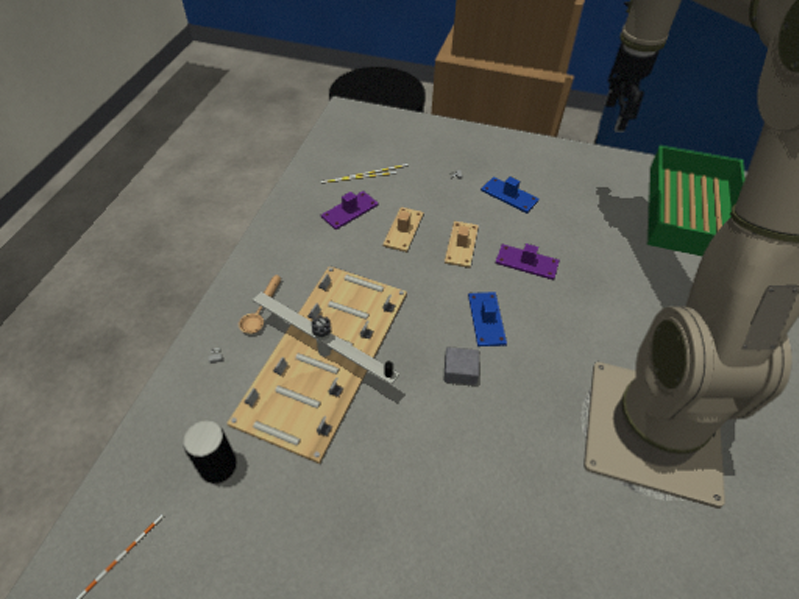

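```bash
python3 - <<'E'
from h import *
im=cams.camera('top')[:,:,::-1]
cv2.imwrite('full.png',im)
a=im[105:215,145:295]; b=im[155:240,310:380]
cv2.imwrite('pics/rack.png',cv2.resize(a,None,fx=5.3,fy=5.3,interpolation=cv2.INTER_CUBIC))
cv2.imwrite('pics/boards.png',cv2.resize(b,None,fx=7,fy=7,interpolation=cv2.INTER_CUBIC))
E
```

```text
(no output)
```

View pics/rack.png

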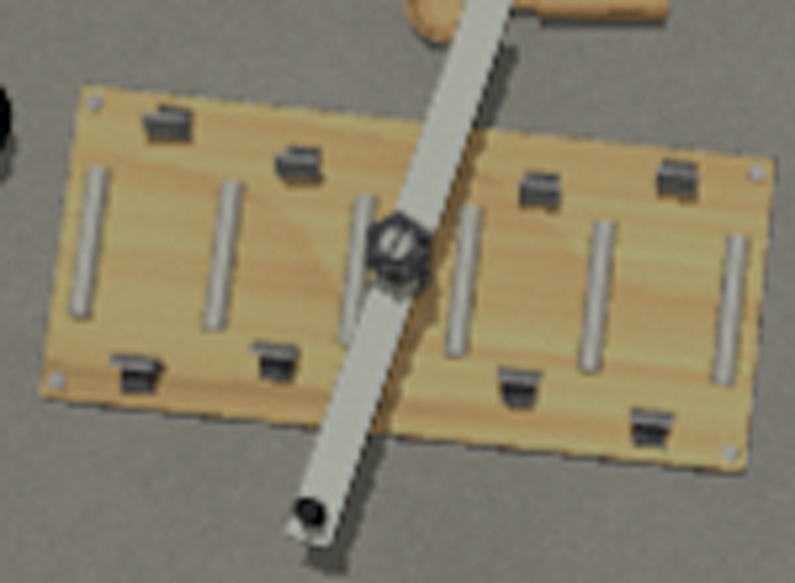

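View pics/boards.png

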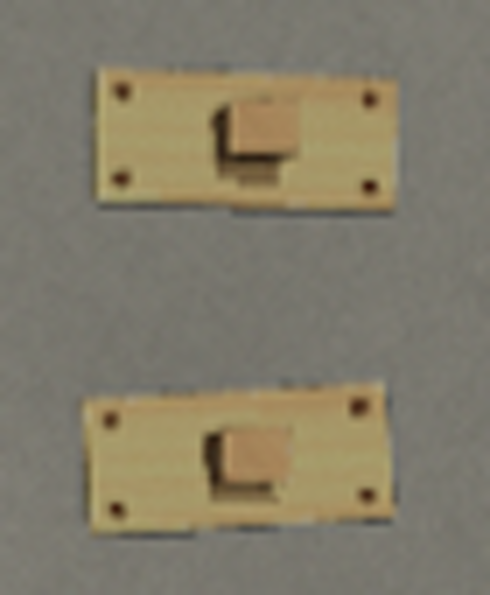

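```bash
python3 - <<'E'
from h import *
def f(pts,s,off): return (np.array(pts)+.5)/s+off-.5
def rect(p,s,off,z):
    W=w('top',f(p,s,off),z)[:,:2]; e=(W[1]-W[0]+W[2]-W[3])/2; g=(W[0]-W[3]+W[1]-W[2])/2
    print(W.mean(0).round(4),np.linalg.norm(e).round(4),np.linalg.norm(g).round(4),'ang long',np.degrees(np.arctan2(e[1],e[0])).round(1),np.degrees(np.arctan2(g[1],g[0])).round(1))
rect([(83,87),(776,157),(747,472),(40,400)],5.3,(145,105),.012)
rect([(97,66),(398,78),(392,212),(95,203)],7,(310,155),.008)
rect([(82,400),(383,383),(394,518),(92,533)],7,(310,155),.008)
print('blocks',w('top',f([(265,129),(257,457)],7,(310,155)),.048))
print('handle',w('top',f([(310,510)],5.3,(145,105)),.105),'nut',w('top',f([(398,240)],5.3,(145,105)),.109))
print('barends',w('top',f([(310,530)],5.3,(145,105)),.07))
E
```

```text
[0.6376 0.0225] 0.4194 0.1912 ang long -95.5 -5.6
[ 0.5845 -0.3649] 0.1353 0.062 ang long -91.7 -2.7
[ 0.4406 -0.3587] 0.1351 0.0598 ang long -86.7 3.4
blocks [[ 0.58324124 -0.36528925  0.048     ]
 [ 0.43952005 -0.35897268  0.048     ]]
handle [[0.49028456 0.06866751 0.105     ]] nut [[0.64032629 0.02254716 0.109     ]]
barends [[0.48198731 0.0728931  0.07      ]]
```

```bash
cat >> h.py <<'E'
def go(x,y,z,yaw):
    o=manip.get_obs(); r=R.from_quat(o['ee_rot']); 
    t=R.from_matrix(np.array([[np.cos(yaw),np.sin(yaw),0],[np.sin(yaw),-np.cos(yaw),0],[0,0,-1]]).T.T)
    print('cur',o['position'].round(4),'yaw',np.degrees(np.arctan2(*r.as_matrix()[[1,0],[0,0]])).round(2),'q7',o['joint_pos'][6].round(2),'t',o['clock'])
    print('turn',np.degrees((r.inv()*t).as_rotvec()).round(2),'shift',(r.inv().apply(np.array([x,y,z])-o['position'])).round(4))
E
python3 -c "
from h import *
go(.584,-.365,.13,np.radians(-2))"
```

```text
cur [ 0.1762 -0.5994  0.2307] yaw -73.62 q7 -0.09 t 0.15
turn [-3.000e-02  5.000e-02 -7.162e+01] shift [-0.1098 -0.4574  0.1008]
```

Emit:
move_arm([
  [0,0,-71.6,-0.1098,-0.4574,0.06,0.085],
  [0,0,-71.6,-0.1098,-0.4574,0.06,0.085],
  [0,0,-71.6,-0.1098,-0.4574,0.06,0.085],
  [0,0,-71.6,-0.1098,-0.4574,0.06,0.085],
  [0,0,-71.6,-0.1098,-0.4574,0.06,0.085],
  [0,0,-71.6,-0.1098,-0.4574,0.06,0.085],
  [0,0,-71.6,-0.1098,-0.4574,0.1,0.085],
  [0,0,-71.6,-0.1098,-0.4574,0.1,0.085],
  [0,0,-71.6,-0.1098,-0.4574,0.1,0.085],
  [0,0,-71.6,-0.1098,-0.4574,0.1,0.085],
])

```text
clock: 1.15
position: [0.5864, -0.362, 0.1295]
ee_rot: [1.0, -0.015, -0.0, -0.001]
ft_force: [0.6, -0.6, -0.3]
grip_width: 0.998
```

```bash
python3 -c "
from h import *
go(.584,-.365,.014,np.radians(-2))
snap('side','s1.png',(130,60,430,260),2.66);print(px('side',[[.584,-.365,.048],[.44,-.359,.048],[.6376,.0225,.111]]))"
```

```text
cur [ 0.5864 -0.362   0.1295] yaw -1.75 q7 0.31 t 1.15
turn [-0.13  0.03  0.25] shift [-0.0023  0.0033  0.1155]
[[258.47792743 137.3317724 ]
 [296.73009137 146.88603897]
 [204.91011185 205.46209068]]
```

View pics/s1.png

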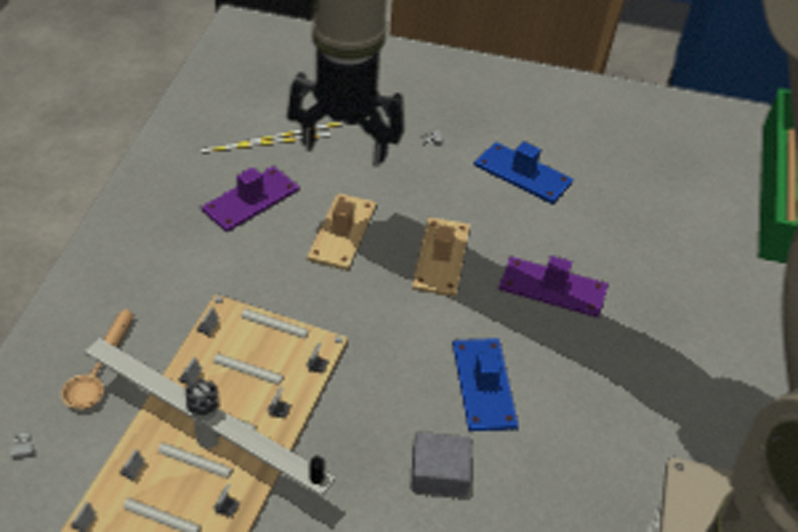

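Emit:
move_arm([
  [0,0,0.2,0,0,0.04,0.085],
  [0,0,0.2,0,0,0.08,0.085],
  [0,0,0.2,0,0,0.1,0.085],
  [0,0,0.2,0,0,0.116,0.085],
  [0,0,0.2,0,0,0.116,0.085],
])

```text
clock: 1.7
position: [0.5828, -0.3648, 0.0129]
ee_rot: [1.0, -0.019, -0.002, -0.001]
ft_force: [-0.0, -0.0, -0.0]
grip_width: 0.991
```

```bash
python3 -c "
from h import *
go(.584,-.365,.014,np.radians(-2))"
```

```text
cur [ 0.5828 -0.3648  0.0129] yaw -2.23 q7 0.28 t 1.7
turn [-0.1   0.18 -0.23] shift [ 0.0012  0.0001 -0.0011]
```

Emit:
move_arm([
  [0,0,0,0,0,0,0.01],
  [0,0,0,0,0,0,0.01],
  [0,0,0,0,0,0,0.01],
  [0,0,0,0,0,0,0.01],
  [0,0,0,0,0,0,0.01],
  [0,0,0,0,0,-0.03,0.01],
  [0,0,0,0,0,-0.07,0.01],
  [0,0,0,0,0,-0.12,0.01],
  [0,0,0,0,0,-0.12,0.01],
], grip_force=80)

```text
clock: 2.6
position: [0.5875, -0.3669, 0.1437]
ee_rot: [1.0, -0.02, 0.005, 0.003]
ft_force: [0.9, -0.2, -0.1]
grip_width: 0.267
```

```bash
python3 -c "
from h import *
print(manip.get_obs()['ft_force'],manip.get_obs()['grip_width']*85)
go(.623,-.1288,.134,np.radians(84.5))"
```

```text
[ 0.92379572 -0.15439771 -0.13248964] 22.729253273282126
cur [ 0.5875 -0.3669  0.1437] yaw -2.24 q7 0.31 t 2.6
turn [  0.7   -0.24 -86.74] shift [ 0.0261 -0.2393  0.0086]
```

Emit:
move_arm([
  [0,0,0,0,0,0,0.01],
  [0,0,0,0,0,0,0.01],
])

```text
clock: 2.8
position: [0.5834, -0.3652, 0.1341]
ee_rot: [1.0, -0.019, -0.001, -0.0]
ft_force: [0.8, -0.9, -2.5]
grip_width: 0.271
```

```bash
python3 -c "
from h import *
print(manip.get_obs()['ft_force'],manip.get_obs()['grip_width']*85)
go(.623,-.1288,.134,np.radians(84.5))"
```

```text
[ 0.80459991 -0.85228263 -2.45004848] 23.052979058471166
cur [ 0.5834 -0.3652  0.1341] yaw -2.23 q7 0.31 t 2.8
turn [-1.000e-01  5.000e-02 -8.673e+01] shift [ 3.040e-02 -2.377e-01  1.000e-04]
```

Emit:
move_arm([
  [0,0,-86.7,0.0304,-0.2377,0,0.01],
  [0,0,-86.7,0.0304,-0.2377,0,0.01],
  [0,0,-86.7,0.0304,-0.2377,0,0.01],
  [0,0,-86.7,0.0304,-0.2377,0,0.01],
  [0,0,-86.7,0.0304,-0.2377,0,0.01],
  [0,0,-86.7,0.0304,-0.2377,0,0.01],
  [0,0,-86.7,0.0304,-0.2377,0,0.01],
  [0,0,-86.7,0.0304,-0.2377,0,0.01],
  [0,0,-86.7,0.0304,-0.2377,0,0.01],
  [0,0,-86.7,0.0304,-0.2377,0,0.01],
])

```text
clock: 3.8
position: [0.6228, -0.1289, 0.1335]
ee_rot: [0.743, 0.67, -0.001, -0.001]
ft_force: [0.5, 0.4, -1.3]
grip_width: 0.269
```

Emit:
move_arm([
  [0,0,-0.4,0,0,0.03,0.01],
  [0,0,-0.4,0,0,0.06,0.01],
  [0,0,-0.4,0,0,0.06,0.01],
  [0,0,-0.4,0,0,0.06,0.01],
  [0,0,-0.4,0,0,0.06,0.01],
])

```text
clock: 4.3
position: [0.6244, -0.1289, 0.0766]
ee_rot: [0.742, 0.67, 0.001, 0.001]
ft_force: [0.0, -0.3, -0.8]
grip_width: 0.267
```

```bash
python3 -c "
from h import *
print(manip.get_obs()['ft_force'],manip.get_obs()['grip_width']*85)
go(.623,-.1288,.074,np.radians(84.5))
snap('top','t1.png',(215,115,305,205),6.6)
snap('side','s2.png',(170,120,320,240),5.3)
print(px('top',[[.623,-.1288,.02]]))"
```

```text
[ 0.04428944 -0.34409273 -0.84384805] 22.702040544300537
cur [ 0.6244 -0.1289  0.0766] yaw 84.13 q7 1.31 t 4.3
turn [ 0.08 -0.   -0.37] shift [-0.0001 -0.0014  0.0026]
[[270.23427577 161.41510957]]
```

View pics/s2.png

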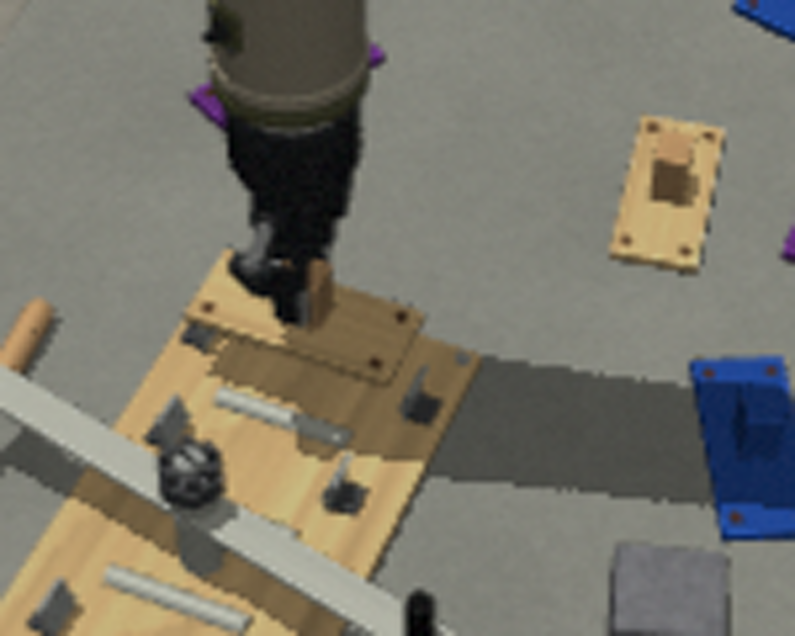

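```bash
python3 -c "
from h import *
c=(np.array([(225,250),(185,318),(385,382),(425,315)])+.5)/5.3+(170,120)-.5
for z in(.0705,.0735):
  W=w('side',c,z);print(W.mean(0),[np.linalg.norm(W[i]-W[i-1]) for i in range(4)],np.degrees(np.arctan2(*(W[2]-W[1])[[1,0]])))
# rack by side cam from s0 (x1.56): corners
c=(np.array([(331,268),(407,290),(320,461),(229,421)])+.5)/1.5625-.5
W=w('side',c,.012);print(W.mean(0),W)
R0=np.array([.6376,.0225]);a=np.radians(-5.5);X=np.array([np.cos(a),np.sin(a)]);Y=np.array([-X[1],X[0]])
print([R0+X*i*.095+Y*j*.21 for i,j in((1,-1),(-1,-1),(-1,1),(1,1))])
"
```

```text
[ 0.62162936 -0.12399339  0.0705    ] [np.float64(0.13563925228551796), np.float64(0.05965725822071206), np.float64(0.1315272426361192), np.float64(0.05750380643481501)] 175.23460431011674
[ 0.62070298 -0.12162627  0.0735    ] [np.float64(0.13520016586382336), np.float64(0.05946413792847487), np.float64(0.13110146746151946), np.float64(0.05731765721786013)] 175.23460431011682
[0.63410881 0.02304048 0.012     ] [[ 0.7022065  -0.18770133  0.012     ]
 [ 0.5226575  -0.17747421  0.012     ]
 [ 0.56267714  0.23997697  0.012     ]
 [ 0.74889409  0.21736048  0.012     ]]
[array([ 0.71203503, -0.19563855]), array([ 0.52290975, -0.17742786]), array([0.56316497, 0.24063855]), array([0.75229025, 0.22242786])]
```

View pics/t1.png

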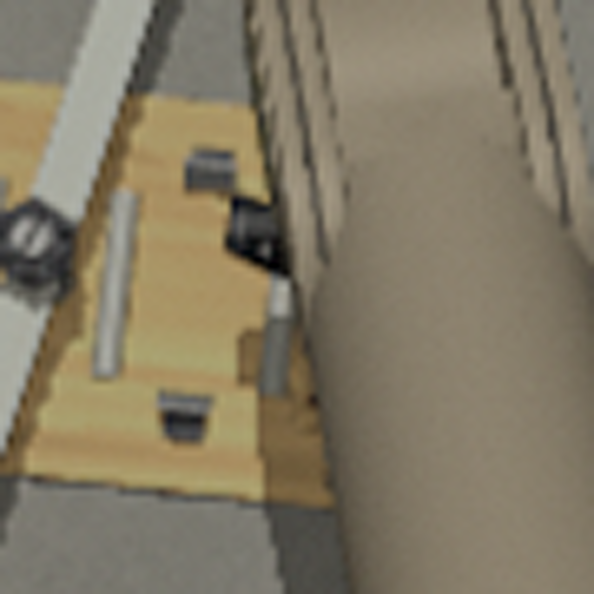

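Emit:
move_arm([
  [0,0,-0.2,0,0,0.008,0.01],
  [0,0,-0.2,0,0,0.016,0.01],
  [0,0,-0.2,0,0,0.022,0.01],
  [0,0,-0.2,0,0,0.026,0.01],
  [0,0,-0.2,0,0,0.03,0.01],
  [0,0,-0.2,0,0,0.034,0.01],
  [0,0,-0.2,0,0,0.034,0.01],
])

```text
clock: 5.1
position: [0.6232, -0.1288, 0.0411]
ee_rot: [0.741, 0.671, -0.0, -0.0]
ft_force: [-4.8, 0.5, 2.4]
grip_width: 0.266
```

```bash
python3 -c "
from h import *
o=manip.get_obs();print(o['ft_force'],o['torque'],o['grip_width']*85)
go(.623,-.1288,.025,np.radians(84.5))"
```

```text
[-4.79367255  0.51120888  2.35591324] [0.09705504 0.71585317 0.00729693] 22.589963501740943
cur [ 0.6232 -0.1288  0.0411] yaw 84.33 q7 1.3 t 5.1
turn [-0.07  0.01 -0.17] shift [ 0.     -0.0002  0.0161]
```

Emit:
move_arm([
  [0,0,0,0,-0.002,0.003,0.01],
  [0,0,0,0,-0.002,0.006,0.01],
  [0,0,0,0,-0.002,0.009,0.01],
  [0,0,0,0,-0.002,0.012,0.01],
  [0,0,0,0,-0.002,0.015,0.01],
  [0,0,0,0,-0.002,0.017,0.01],
  [0,0,0,0,-0.002,0.017,0.01],
])

```text
clock: 5.8
position: [0.6223, -0.1288, 0.0283]
ee_rot: [0.741, 0.671, -0.0, 0.001]
ft_force: [-19.2, 1.2, 39.8]
grip_width: 0.266
```

```bash
python3 -c "
from h import *
o=manip.get_obs();print(o['ft_force'],o['torque'],o['grip_width']*85)
go(.623,-.1288,.025,np.radians(84.5))
snap('side','s3.png',(170,120,320,240),5.3)"
```

```text
[-19.21218016   1.24069968  39.81460582] [ 0.42590814  3.9208056  -0.05605556] 22.628345933150836
cur [ 0.6223 -0.1288  0.0283] yaw 84.3 q7 1.29 t 5.8
turn [ 0.06  0.1  -0.19] shift [0.0001 0.0007 0.0033]
```

View pics/s3.png

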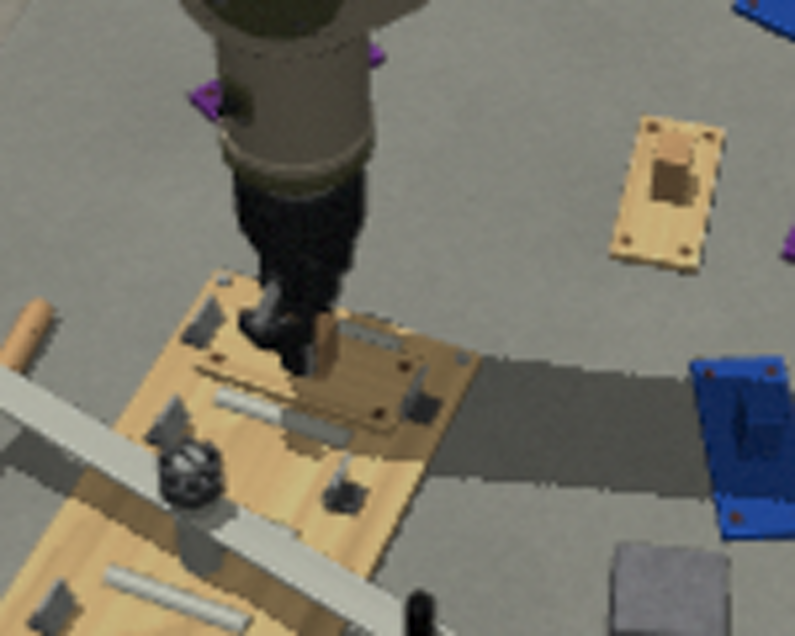

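Emit:
move_arm([
  [0,0,0,0,-0.001,-0.003,0.01],
  [0,0,0,0,-0.002,-0.003,0.01],
  [0,0,0,0,-0.002,-0.003,0.01],
  [0,0,0,0,-0.002,-0.003,0.01],
])

```text
clock: 6.25
position: [0.6211, -0.1288, 0.0284]
ee_rot: [0.741, 0.671, 0.001, 0.001]
ft_force: [0.0, 0.4, 10.1]
grip_width: 0.269
```

```bash
python3 -c "
from h import *
o=manip.get_obs();print(o['ft_force'],o['torque'],o['grip_width']*85)
go(.623,-.1288,.025,np.radians(84.5))"
```

```text
[5.79640813e-03 3.63989165e-01 1.01247809e+01] [-0.07550927  0.08357542  0.01888633] 22.887029597946267
cur [ 0.6211 -0.1288  0.0284] yaw 84.31 q7 1.29 t 6.25
turn [ 0.17  0.01 -0.19] shift [0.0002 0.0019 0.0034]
```

Emit:
move_arm([
  [0,0,0,0,0,0.002,0.01],
  [0,0,0,0,0,0.004,0.01],
  [0,0,0,0,0,0.005,0.01],
  [0,0,0,0,0,0.005,0.01],
])

```text
clock: 6.65
position: [0.6211, -0.1288, 0.0283]
ee_rot: [0.741, 0.671, -0.0, 0.002]
ft_force: [-25.6, 1.3, 59.2]
grip_width: 0.272
```

```bash
python3 -c "
from h import *
o=manip.get_obs();print(o['ft_force'],o['torque'],o['grip_width']*85)
go(.623,-.1288,.025,np.radians(84.5))"
```

```text
[-25.5954887    1.34625358  59.1575299 ] [0.5251524  5.25243482 0.05756385] 23.08416545271618
cur [ 0.6211 -0.1288  0.0283] yaw 84.29 q7 1.29 t 6.65
turn [ 0.15  0.15 -0.21] shift [0.0002 0.0019 0.0033]
```

Emit:
move_arm([
  [0,0,0,0,0,-0.005,0.01],
  [0,0,0,0,0,-0.005,0.085],
  [0,0,0,0,0,-0.005,0.085],
  [0,0,0,0,0,-0.005,0.085],
  [0,0,0,0,0,-0.03,0.085],
  [0,0,0,0,0,-0.06,0.085],
  [0,0,0,0,0,-0.08,0.0],
  [0,0,0,0,0,-0.08,0.0],
  [0,0,0,0,0,-0.08,0.0],
  [0,0,0,0,0,-0.08,0.0],
])

```text
clock: 7.65
position: [0.619, -0.1286, 0.1008]
ee_rot: [0.741, 0.671, -0.001, -0.001]
ft_force: [-0.3, -0.0, -0.6]
grip_width: 0.325
```

```bash
python3 -c "
from h import *
o=manip.get_obs();print(o['ft_force'],o['grip_width']*85)
go(.622,-.1288,.060,np.radians(84.5))
snap('side','s4.png',(170,120,320,240),5.3)"
```

```text
[-0.32351635 -0.04488376 -0.61352464] 27.63659940817366
cur [ 0.619  -0.1286  0.1008] yaw 84.32 q7 1.33 t 7.65
turn [-0.12 -0.01 -0.18] shift [0.0001 0.0031 0.0408]
```

View pics/s4.png

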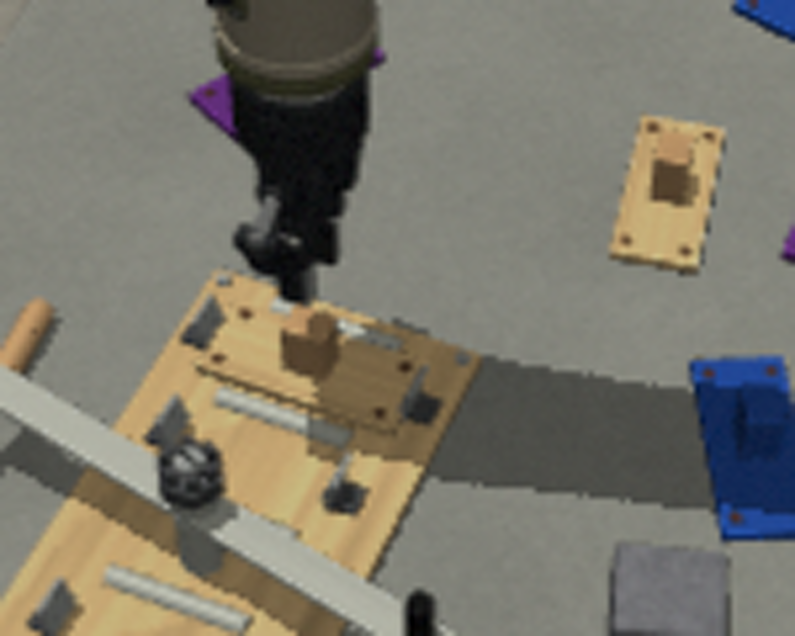

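Emit:
move_arm([
  [0,0,0,0,0.002,0.0,0.0],
  [0,0,0,0,0.002,0.02,0.0],
  [0,0,0,0,0.002,0.03,0.0],
  [0,0,0,0,0.002,0.036,0.0],
  [0,0,0,0,0.002,0.039,0.0],
  [0,0,0,0,0.002,0.042,0.0],
  [0,0,0,0,0.002,0.044,0.0],
  [0,0,0,0,0.002,0.044,0.0],
])

```text
clock: 8.5
position: [0.622, -0.1288, 0.0602]
ee_rot: [0.741, 0.671, -0.0, 0.001]
ft_force: [-7.2, 0.1, 13.3]
grip_width: -0.0
```

```bash
python3 -c "
from h import *
o=manip.get_obs();print(o['ft_force'],o['torque'],o['grip_width']*85)
go(.622,-.1288,.060,np.radians(84.5))"
```

```text
[-7.16727098  0.13403235 13.31205339] [ 0.15688067  1.57811793 -0.00673564] -0.014560366574845046
cur [ 0.622  -0.1288  0.0602] yaw 84.32 q7 1.31 t 8.5
turn [ 0.04  0.05 -0.18] shift [-0.     -0.      0.0002]
```

```bash
python3 -c "
from h import *
go(.4397,-.3588,.13,np.radians(3.3))"
```

```text
cur [ 0.622  -0.1288  0.0602] yaw 84.32 q7 1.31 t 8.5
turn [7.000e-02 1.000e-02 8.102e+01] shift [-0.247  -0.1586 -0.0697]
```

Emit:
move_arm([
  [0,0,0,0,0,0.001,0.0],
  [0,0,0,0,0,0.002,0.0],
])

```text
clock: 8.7
position: [0.6221, -0.1288, 0.06]
ee_rot: [0.741, 0.671, -0.0, 0.001]
ft_force: [-19.1, 1.5, 38.2]
grip_width: 0.002
```

Emit:
move_arm([
  [0,0,0,0,0,-0.04,0.0],
  [0,0,0,0,0,-0.075,0.085],
  [0,0,81.1,-0.247,-0.1586,-0.075,0.085],
  [0,0,81.1,-0.247,-0.1586,-0.075,0.085],
  [0,0,81.1,-0.247,-0.1586,-0.075,0.085],
  [0,0,81.1,-0.247,-0.1586,-0.075,0.085],
  [0,0,81.1,-0.247,-0.1586,-0.075,0.085],
  [0,0,81.1,-0.247,-0.1586,-0.075,0.085],
  [0,0,81.1,-0.247,-0.1586,-0.075,0.085],
  [0,0,81.1,-0.247,-0.1586,-0.075,0.085],
])

```text
clock: 9.7
position: [0.4384, -0.3606, 0.1319]
ee_rot: [0.991, 0.131, 0.0, 0.001]
ft_force: [0.4, 0.8, -0.1]
grip_width: 0.99
```

Emit:
move_arm([
  [0,0,0,0,0,0,0.085],
  [0,0,0,0,0,0,0.085],
  [0,0,0,0,0,0,0.085],
  [0,0,0,0,0,0,0.085],
])

```text
clock: 10.1
position: [0.4396, -0.3587, 0.1314]
ee_rot: [0.991, 0.137, 0.0, 0.0]
ft_force: [0.4, -1.3, 0.2]
grip_width: 0.994
```

```bash
python3 -c "
from h import *
go(.4397,-.3588,.014,np.radians(3.3))
im=cams.camera('side')[:,:,::-1]; im0=im[110:190,230:360]
cv2.imwrite('pics/s5.png',cv2.resize(im0,None,fx=6,fy=6,interpolation=cv2.INTER_CUBIC))
print((px('side',[[.4397,-.3588,.048]])-[230,110])*6)"
```

```text
cur [ 0.4396 -0.3587  0.1314] yaw 15.72 q7 0.75 t 10.1
turn [ 0.000e+00 -1.000e-02  1.242e+01] shift [0.000e+00 1.000e-04 1.174e-01]
[[400.80169464 221.65121065]]
```

View pics/s5.png

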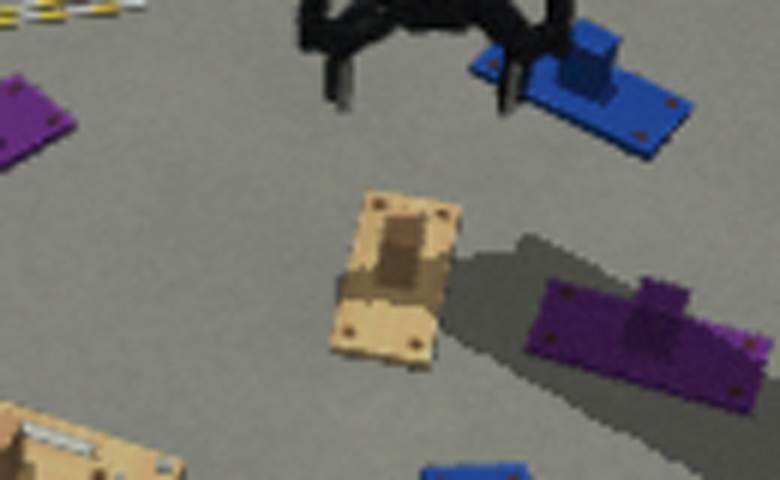

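Emit:
move_arm([
  [0,0,8,0,0,0.03,0.085],
  [0,0,12.5,0,0,0.06,0.085],
  [0,0,12.5,0,0,0.09,0.085],
  [0,0,12.5,0,0,0.11,0.085],
  [0,0,12.5,0,0,0.117,0.085],
  [0,0,12.5,0,0,0.117,0.085],
  [0,0,12.5,0,0,0.117,0.085],
])

```text
clock: 10.85
position: [0.4401, -0.3593, 0.0154]
ee_rot: [1.0, 0.027, 0.001, 0.0]
ft_force: [0.8, 0.1, 0.2]
grip_width: 0.992
```

Emit:
move_arm([
  [0,0,0,0,0,0,0.01],
  [0,0,0,0,0,0,0.01],
  [0,0,0,0,0,0,0.01],
  [0,0,0,0,0,0,0.01],
  [0,0,0,0,0,0,0.01],
  [0,0,0,0,0,-0.03,0.01],
  [0,0,0,0,0,-0.07,0.01],
  [0,0,0,0,0,-0.12,0.01],
  [0,0,0,0,0,-0.12,0.01],
  [0,0,0,0,0,-0.12,0.01],
], grip_force=110)

```text
clock: 11.85
position: [0.4398, -0.3593, 0.1353]
ee_rot: [1.0, 0.027, 0.001, 0.001]
ft_force: [-1.2, 0.3, -2.2]
grip_width: 0.264
```

```bash
python3 -c "
from h import *
print(manip.get_obs()['ft_force'],manip.get_obs()['grip_width']*85)
go(.6503,.174,.17,np.radians(84.5))"
```

```text
[-1.15378734  0.25705677 -2.22007302] 22.414372344698588
cur [ 0.4398 -0.3593  0.1353] yaw 3.06 q7 0.53 t 11.85
turn [ 1.500e-01  1.000e-02 -8.144e+01] shift [ 0.2386 -0.5213 -0.0354]
```

Emit:
move_arm([
  [0,0,0,0,0,-0.05,0.01],
  [0,0,-81.4,0.2386,-0.5213,-0.066,0.01],
  [0,0,-81.4,0.2386,-0.5213,-0.066,0.01],
  [0,0,-81.4,0.2386,-0.5213,-0.066,0.01],
  [0,0,-81.4,0.2386,-0.5213,-0.066,0.01],
  [0,0,-81.4,0.2386,-0.5213,-0.066,0.01],
  [0,0,-81.4,0.2386,-0.5213,-0.066,0.01],
  [0,0,-81.4,0.2386,-0.5213,-0.066,0.01],
  [0,0,-81.4,0.2386,-0.5213,-0.066,0.01],
  [0,0,-81.4,0.2386,-0.5213,-0.066,0.01],
])

```text
clock: 12.85
position: [0.6043, 0.061, 0.195]
ee_rot: [0.762, 0.648, -0.001, -0.001]
ft_force: [1.0, -1.2, -0.5]
grip_width: 0.264
```

```bash
python3 -c "
from h import *
print(manip.get_obs()['ft_force'],manip.get_obs()['grip_width']*85)
go(.6503,.174,.075,np.radians(84.5))"
```

```text
[ 0.98139793 -1.24016987 -0.5280926 ] 22.412983484004588
cur [0.6043 0.061  0.195 ] yaw 80.74 q7 0.99 t 12.85
turn [-0.14  0.03 -3.76] shift [0.119  0.0276 0.1199]
```

Emit:
move_arm([
  [0,0,-3.8,0.05,0.012,0,0.01],
  [0,0,-3.8,0.1,0.024,0,0.01],
  [0,0,-3.8,0.119,0.0276,0,0.01],
  [0,0,-3.8,0.119,0.0276,0,0.01],
  [0,0,-3.8,0.119,0.0276,0.04,0.01],
  [0,0,-3.8,0.119,0.0276,0.08,0.01],
  [0,0,-3.8,0.119,0.0276,0.12,0.01],
  [0,0,-3.8,0.119,0.0276,0.12,0.01],
  [0,0,-3.8,0.119,0.0276,0.12,0.01],
  [0,0,-3.8,0.119,0.0276,0.12,0.01],
])

```text
clock: 13.85
position: [0.6526, 0.1725, 0.0792]
ee_rot: [0.742, 0.67, 0.001, 0.001]
ft_force: [0.3, -0.6, -1.1]
grip_width: 0.263
```

```bash
python3 -c "
from h import *
print(manip.get_obs()['ft_force'],manip.get_obs()['grip_width']*85)
go(.6503,.174,.075,np.radians(84.5))
snap('side','s6.png',(130,170,290,300),5)"
```

```text
[ 0.26290359 -0.59518653 -1.06785725] 22.331597971604612
cur [0.6526 0.1725 0.0792] yaw 84.19 q7 0.82 t 13.85
turn [ 0.14 -0.07 -0.31] shift [ 0.0012 -0.0025  0.0042]
```

View pics/s6.png

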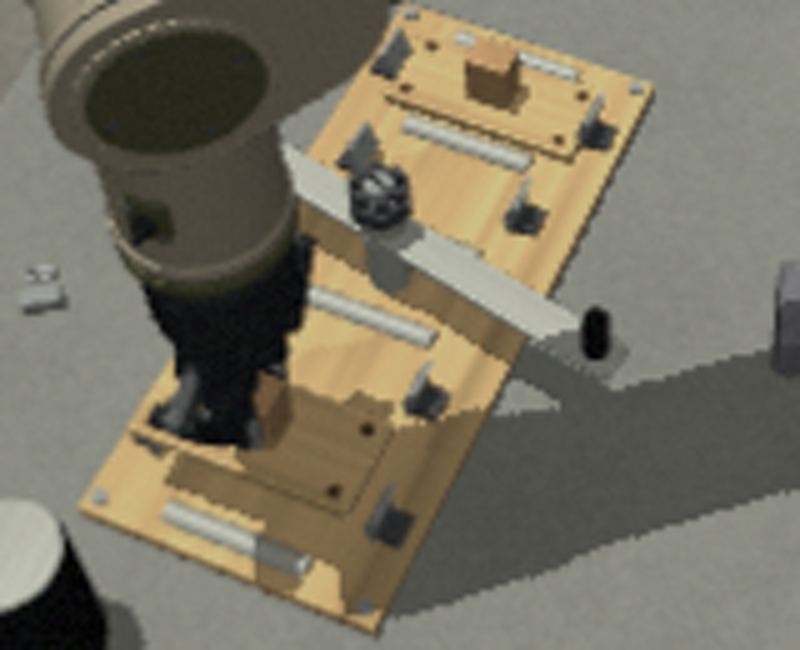

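Emit:
move_arm([
  [0,0,0,0,0,0,0.01],
  [0,0,0,0,0,0,0.01],
])

```text
clock: 14.1
position: [0.6521, 0.1724, 0.0781]
ee_rot: [0.742, 0.67, 0.001, 0.001]
ft_force: [-0.1, -0.4, -1.1]
grip_width: 0.268
```

```bash
python3 -c "
from h import *
go(.6503,.174,.045,np.radians(84.5))
c=(np.array([(242,457),(345,514),(393,417),])+.5)/5+(130,170)-.5
W=w('side',c,.0725);print(W)
c=(np.array([(200,466),(300,560),(233,533)])+.5)/5+(130,170)-.5
a=np.radians(-5.5);X=np.array([np.cos(a),np.sin(a)]);Y=np.array([-X[1],X[0]])
b=np.array([.6503,.174])
for t in (1,-1):print(b-X*.068+t*.03*Y)"
```

```text
cur [0.6521 0.1724 0.0781] yaw 84.21 q7 0.82 t 14.1
turn [ 0.1  -0.02 -0.29] shift [ 0.0014 -0.002   0.0331]
[[0.6528099  0.19391083 0.0725    ]
 [0.58673349 0.20885022 0.0725    ]
 [0.58308105 0.14671535 0.0725    ]]
[0.58548843 0.2103794 ]
[0.57973769 0.15065563]
```

Emit:
move_arm([
  [0,0,-0.2,0.0014,-0.002,0.01,0.01],
  [0,0,-0.2,0.0014,-0.002,0.018,0.01],
  [0,0,-0.2,0.0014,-0.002,0.024,0.01],
  [0,0,-0.2,0.0014,-0.002,0.029,0.01],
  [0,0,-0.2,0.0014,-0.002,0.034,0.01],
  [0,0,-0.2,0.0014,-0.002,0.037,0.01],
  [0,0,-0.2,0.0014,-0.002,0.037,0.01],
])

```text
clock: 14.8
position: [0.6515, 0.1738, 0.0406]
ee_rot: [0.741, 0.671, 0.002, 0.001]
ft_force: [5.6, -1.4, 1.4]
grip_width: 0.265
```

```bash
python3 -c "
from h import *
o=manip.get_obs();print(o['ft_force'],o['torque'],o['grip_width']*85)
go(.6503,.174,.028,np.radians(84.5))"
```

```text
[ 5.6326511  -1.38685222  1.38298618] [-0.00618993 -1.25980854 -0.09782546] 22.56222010681821
cur [0.6515 0.1738 0.0406] yaw 84.36 q7 0.8 t 14.8
turn [ 0.2  -0.06 -0.14] shift [ 0.0001 -0.0013  0.0126]
```

Emit:
move_arm([
  [0,0,0,0,0.002,0.0,0.01],
  [0,0,0,0,0.002,0.003,0.01],
  [0,0,0,0,0.002,0.006,0.01],
  [0,0,0,0,0.002,0.008,0.01],
  [0,0,0,0,0.002,0.01,0.01],
  [0,0,0,0,0.002,0.01,0.01],
])

```text
clock: 15.4
position: [0.6523, 0.1744, 0.0307]
ee_rot: [0.741, 0.672, 0.001, 0.0]
ft_force: [1.5, 0.2, 5.9]
grip_width: 0.262
```

```bash
python3 -c "
from h import *
o=manip.get_obs();print(o['ft_force'],o['torque'],o['grip_width']*85)
go(.6503,.174,.028,np.radians(84.5))"
```

```text
[1.45147732 0.17506086 5.89212232] [ 0.15627668 -0.38187224 -0.08557507] 22.309482767562113
cur [0.6523 0.1744 0.0307] yaw 84.42 q7 0.8 t 15.4
turn [ 0.08 -0.06 -0.08] shift [-0.0006 -0.002   0.0026]
```

Emit:
move_arm([
  [0,0,0,0,0,0.002,0.01],
  [0,0,0,0,0,0.004,0.01],
  [0,0,0,0,0,0.006,0.01],
  [0,0,0,0,0,0.007,0.01],
  [0,0,0,0,0,0.007,0.01],
])

```text
clock: 15.9
position: [0.6518, 0.1741, 0.0269]
ee_rot: [0.741, 0.672, -0.0, 0.001]
ft_force: [-16.7, -7.5, 37.5]
grip_width: 0.267
```

```bash
python3 -c "
from h import *
o=manip.get_obs();print(o['ft_force'],o['torque'],o['grip_width']*85)
go(.6503,.174,.028,np.radians(84.5))"
```

```text
[-16.7043911   -7.47821302  37.50332873] [-1.47731977  3.22075631  0.03324824] 22.70535857475304
cur [0.6518 0.1741 0.0269] yaw 84.42 q7 0.8 t 15.9
turn [ 0.05  0.05 -0.08] shift [-0.0003 -0.0015 -0.0011]
```

Emit:
move_arm([
  [0,0,0,0,0,-0.003,0.01],
  [0,0,0,0,0,-0.003,0.085],
  [0,0,0,0,0,-0.003,0.085],
  [0,0,0,0,0,-0.003,0.085],
  [0,0,0,0,0,-0.03,0.085],
  [0,0,0,0,0,-0.06,0.085],
  [0,0,0,0,0,-0.065,0.0],
  [0,0,0,0,0,-0.065,0.0],
  [0,0,0,0,0,-0.065,0.0],
  [0,0,0,0,0,-0.065,0.0],
])

```text
clock: 16.9
position: [0.651, 0.1733, 0.0863]
ee_rot: [0.741, 0.672, -0.001, -0.0]
ft_force: [-0.4, -0.2, 0.3]
grip_width: 0.324
```

Emit:
move_arm([
  [0,0,0,0,0,0.01,0.0],
  [0,0,0,0,0,0.02,0.0],
  [0,0,0,0,0,0.026,0.0],
  [0,0,0,0,0,0.03,0.0],
  [0,0,0,0,0,0.034,0.0],
  [0,0,0,0,0,0.034,0.0],
])

```text
clock: 17.5
position: [0.6511, 0.1735, 0.0599]
ee_rot: [0.741, 0.672, -0.001, 0.001]
ft_force: [-28.1, -14.7, 59.4]
grip_width: -0.002
```

Emit:
move_arm([
  [0,0,0,0,0,-0.05,0.0],
  [0,0,0,0,0,-0.1,0.03],
  [0,0,0,0,0,-0.14,0.06],
  [0,0,24,-0.12,-0.16,-0.14,0.06],
  [0,0,24,-0.12,-0.16,-0.14,0.06],
  [0,0,24,-0.12,-0.16,-0.14,0.06],
  [0,0,24,-0.12,-0.16,-0.14,0.06],
  [0,0,24,-0.12,-0.16,-0.14,0.06],
  [0,0,24,-0.12,-0.16,-0.14,0.06],
])

```text
clock: 18.4
position: [0.4804, 0.0684, 0.194]
ee_rot: [0.865, 0.502, -0.0, 0.001]
ft_force: [0.3, 0.3, 0.8]
grip_width: 0.703
```

```bash
python3 -c "
from h import *
go(.491,.0683,.15,np.radians(60))
a=cams.camera('top')[:,:,::-1][105:215,145:295];b=cams.camera('side')[:,:,::-1]
n=a[35:65,60:90]
big=cv2.resize(a,None,fx=5.3,fy=5.3,interpolation=cv2.INTER_CUBIC)
cv2.imwrite('pics/t2.png',big)
s=b[180:260,150:270]; cv2.imwrite('pics/s7.png',cv2.resize(s,None,fx=6.5,fy=6.5,interpolation=cv2.INTER_CUBIC))"
```

```text
cur [0.4804 0.0684 0.194 ] yaw 60.29 q7 0.74 t 18.4
turn [0.12 0.09 0.29] shift [0.0052 0.0092 0.044 ]
```

View pics/t2.png

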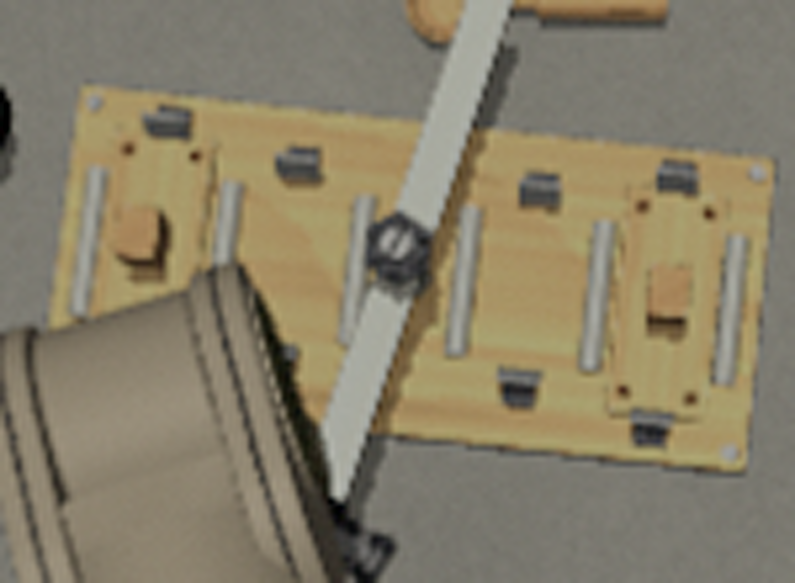

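Emit:
move_arm([
  [0,0,0.3,0.005,0.008,0.04,0.06],
  [0,0,0.3,0.005,0.008,0.04,0.06],
  [0,0,0.3,0.005,0.008,0.04,0.06],
  [0,0,0.3,0.005,0.008,0.04,0.06],
])

```text
clock: 18.9
position: [0.4909, 0.0713, 0.1549]
ee_rot: [0.865, 0.502, 0.001, -0.0]
ft_force: [-0.5, 0.0, 0.0]
grip_width: 0.701
```

```bash
python3 -c "
from h import *
go(.4892,.0691,.078,np.radians(60))
b=cams.camera('side')[:,:,::-1]
s=b[170:260,160:280]; cv2.imwrite('pics/s7.png',cv2.resize(s,None,fx=6.5,fy=6.5,interpolation=cv2.INTER_CUBIC))"
```

```text
cur [0.4909 0.0713 0.1549] yaw 60.2 q7 0.68 t 18.9
turn [ 0.01 -0.08  0.2 ] shift [-0.0029 -0.0004  0.0769]
```

View pics/s7.png

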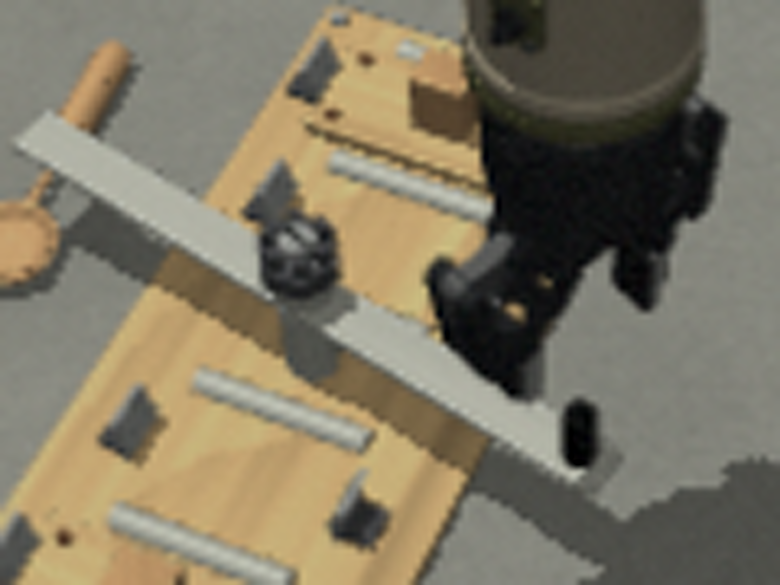

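Emit:
move_arm([
  [0,0,0,-0.0025,0,0.03,0.06],
  [0,0,0,-0.0025,0,0.06,0.06],
  [0,0,0,-0.0025,0,0.077,0.06],
  [0,0,0,-0.0025,0,0.077,0.06],
  [0,0,0,-0.0025,0,0.077,0.0],
  [0,0,0,-0.0025,0,0.077,0.0],
  [0,0,0,-0.0025,0,0.077,0.0],
  [0,0,0,-0.0025,0,0.077,0.0],
  [0,0,0,-0.0025,0,0.077,0.0],
  [0,0,0,-0.0025,0,0.077,0.0],
], grip_force=40)

```text
clock: 19.95
position: [0.4899, 0.0681, 0.0782]
ee_rot: [0.866, 0.501, 0.001, 0.001]
ft_force: [-2.6, -1.0, 7.7]
grip_width: 0.17
```

```bash
python3 -c "
from h import *
o=manip.get_obs();print(o['ft_force'],o['torque'],o['grip_width']*85)
r=R.from_quat(o['ee_rot']); p=o['position']; print(p)
S=np.array([.6368,.0228]); h0=p[:2]-S; th0=np.degrees(np.arctan2(h0[1],h0[0])); L=np.hypot(*h0); print('th0',th0,L)
for k in range(1,13):
  d=(264.3-th0)*k/12; q=R.from_euler('z',d,degrees=True).as_matrix()[:2,:2]@h0+S
  print(k,round(-d*.8,1),r.inv().apply(np.r_[q-p[:2],0]).round(4))"
```

```text
[-2.56749464 -1.03629967  7.65324913] [-0.04087165  0.28736474  0.02520023] 14.451352646805109
[0.48991123 0.06811414 0.07818253]
th0 162.85537788058133 0.15371948684755482
1 -6.8 [-0.0217  0.0066 -0.    ]
2 -13.5 [-0.0421  0.0163  0.    ]
3 -20.3 [-0.0609  0.029   0.    ]
4 -27.1 [-0.0777  0.0442  0.    ]
5 -33.8 [-0.092   0.0618  0.0001]
6 -40.6 [-1.036e-01  8.130e-02  1.000e-04]
7 -47.3 [-1.122e-01  1.022e-01  1.000e-04]
8 -54.1 [-0.1176  0.1242  0.0002]
9 -60.9 [-0.1198  0.1468  0.0002]
10 -67.6 [-0.1185  0.1694  0.0003]
11 -74.4 [-0.114   0.1916  0.0003]
12 -81.2 [-0.1063  0.2129  0.0004]
```

Emit:
move_arm([
  [0,0,-6.8,-0.0217,0.0066,-0.001,0.0],
  [0,0,-13.5,-0.0421,0.0163,-0.002,0.0],
  [0,0,-20.3,-0.0609,0.029,-0.002,0.0],
  [0,0,-27.1,-0.0777,0.0442,-0.002,0.0],
  [0,0,-33.8,-0.092,0.0618,-0.002,0.0],
  [0,0,-40.6,-0.1036,0.0813,-0.002,0.0],
  [0,0,-47.3,-0.1122,0.1022,-0.002,0.0],
  [0,0,-54.1,-0.1176,0.1242,-0.002,0.0],
  [0,0,-60.9,-0.1198,0.1468,-0.002,0.0],
  [0,0,-60.9,-0.1198,0.1468,-0.002,0.0],
])

```text
clock: 20.95
position: [0.558, -0.1102, 0.0784]
ee_rot: [0.491, 0.871, 0.001, -0.0]
ft_force: [1.4, -0.6, -2.8]
grip_width: 0.171
```

```bash
python3 -c "
from h import *
o=manip.get_obs();print(o['ft_force'],o['torque'],o['grip_width']*85)
r=R.from_quat(o['ee_rot']); p=o['position']; print(p)
S=np.array([.6368,.0228]); h0=p[:2]-S; th0=np.degrees(np.arctan2(h0[1],h0[0]))%360; L=np.hypot(*h0); print('th0',th0,L)
for d in [4,8,12,16,20,24,26,28,30]:
  q=R.from_euler('z',d,degrees=True).as_matrix()[:2,:2]@h0+S
  print(th0+d,round(-d*.8,1),r.inv().apply(np.r_[q-p[:2],0]).round(4))"
```

```text
[ 1.39652041 -0.64122975 -2.77399439] [-0.41652287 -0.18053322 -0.0936928 ] 14.546909158850355
[ 0.55796682 -0.11016946  0.07843136]
th0 239.3377055642503 0.15458184375456568
243.3377055642503 -3.2 [-0.0093  0.0054 -0.    ]
247.3377055642503 -6.4 [-0.0182  0.0115 -0.    ]
251.3377055642503 -9.6 [-0.0267  0.0182 -0.    ]
255.3377055642503 -12.8 [-0.0347  0.0254  0.    ]
259.3377055642503 -16.0 [-0.0422  0.0332  0.    ]
263.3377055642503 -19.2 [-0.0491  0.0415  0.    ]
265.3377055642503 -20.8 [-0.0523  0.0458  0.    ]
267.3377055642503 -22.4 [-0.0554  0.0502  0.    ]
269.3377055642503 -24.0 [-0.0583  0.0548  0.    ]
```

Emit:
move_arm([
  [0,0,-3.2,-0.0093,0.0054,0,0.0],
  [0,0,-6.4,-0.0182,0.0115,0,0.0],
  [0,0,-9.6,-0.0267,0.0182,0,0.0],
  [0,0,-12.8,-0.0347,0.0254,0,0.0],
  [0,0,-16,-0.0422,0.0332,0,0.0],
  [0,0,-19.2,-0.0491,0.0415,0,0.0],
  [0,0,-20.8,-0.0523,0.0458,0,0.0],
  [0,0,-20.8,-0.0523,0.0458,0,0.0],
])

```text
clock: 21.75
position: [0.6213, -0.1313, 0.0785]
ee_rot: [0.327, 0.945, -0.001, -0.002]
ft_force: [-6.5, -3.2, -0.7]
grip_width: 0.168
```

```bash
python3 -c "
from h import *
o=manip.get_obs();print(o['ft_force'],o['torque'],o['grip_width']*85,o['joint_pos'][6])
p=o['position']
S=np.array([.6368,.0228]); h0=p[:2]-S; th0=np.degrees(np.arctan2(h0[1],h0[0]))%360; L=np.hypot(*h0); print('th0',th0,L)"
```

```text
[-6.54085303 -3.24612222 -0.68622895] [-0.85671142  1.36011974  0.08499366] 14.306671569536867 2.242773557645286
th0 264.26453929747186 0.1548714488508997
```

Emit:
move_arm([
  [0,0,0,-0.0016,0.0012,0,0.0],
  [0,0,0,-0.0016,0.0012,0,0.0],
])

```text
clock: 21.95
position: [0.6214, -0.1314, 0.0783]
ee_rot: [0.328, 0.945, -0.002, -0.003]
ft_force: [-16.7, -2.8, 5.9]
grip_width: 0.166
```

Emit:
move_arm([
  [0,0,0,0,0,0,0.04],
  [0,0,0,0,0,0,0.04],
  [0,0,0,0,0,0,0.04],
  [0,0,0,0,0,-0.04,0.04],
  [0,0,0,0,0,-0.09,0.06],
  [0,0,0,0,0,-0.12,0.06],
  [0,0,0,0.12,0.05,-0.14,0.06],
  [0,0,0,0.12,0.05,-0.14,0.06],
  [0,0,0,0.12,0.05,-0.14,0.06],
  [0,0,0,0.12,0.05,-0.14,0.06],
])

```text
clock: 22.95
position: [0.5602, -0.0113, 0.2207]
ee_rot: [0.324, 0.946, 0.0, 0.001]
ft_force: [0.4, -0.2, -0.2]
grip_width: 0.702
```

```bash
python3 -c "
from h import *
go(.4,-.2,.22,np.radians(90))
S=np.array([.6368,.0228])
a=cams.camera('top')[:,:,::-1];b=cams.camera('side')[:,:,::-1]
cv2.imwrite('full_t.png',a);cv2.imwrite('full_s.png',b)
pt=px('top',[[*S,.105]])[0];ps=px('side',[[*S,.1]])[0];print(pt,ps)
c=[]
for im,p,n in((a,pt,12),(b,ps,12)):
  u,v=p.round().astype(int); print('org',u-n,v-n); c.append(cv2.resize(im[v-n:v+n,u-n:u+n],(384,384),interpolation=cv2.INTER_CUBIC))
B=cv2.resize(a[100:220,140:300],(800,600),interpolation=cv2.INTER_AREA)[:,:]
cv2.imwrite('pics/n1.png',np.hstack(c))"
```

```text
cur [ 0.5602 -0.0113  0.2207] yaw 142.22 q7 2.16 t 22.95
turn [ 0.12  0.09 52.22] shift [ 0.011  -0.2473  0.0004]
[219.70267854 151.3317161 ] [205.42833232 207.81778719]
org 208 139
org 193 196
```

View pics/n1.png

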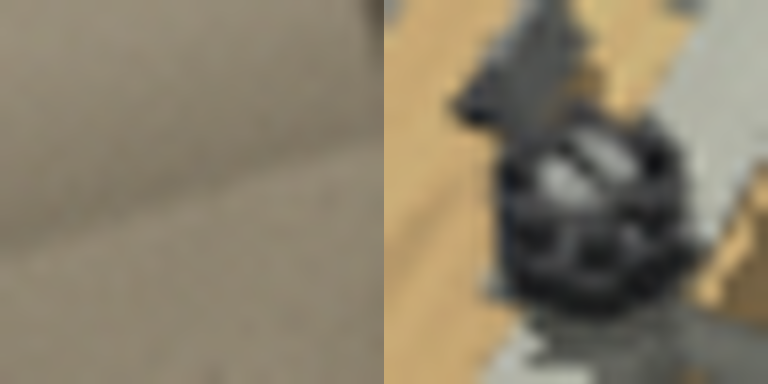

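Emit:
move_arm([
  [0,0,0,0.012,-0.2,0,0.06],
  [0,0,0,0.012,-0.2,0,0.06],
  [0,0,0,0.012,-0.2,0,0.06],
  [0,0,0,0.012,-0.2,0,0.06],
  [0,0,0,0.012,-0.2,0,0.06],
])

```text
clock: 23.55
position: [0.4361, -0.1644, 0.2167]
ee_rot: [0.33, 0.944, -0.002, -0.003]
ft_force: [1.0, -0.1, -1.0]
grip_width: 0.699
```

```bash
cat >> h.py <<'E'
S=np.array([.6368,.0228])
def rectify(im,n,z,c=S,half=.03,N=380):
    # output: right=+x world... up=+y ; 
    g=np.linspace(-half,half,N); X,Y=np.meshgrid(g,-g)
    q=px(n,np.c_[X.ravel()+c[0],Y.ravel()+c[1],np.full(X.size,z)]).astype(np.float32)
    return cv2.remap(im,q[:,0].reshape(N,N),q[:,1].reshape(N,N),cv2.INTER_CUBIC)
def avg(n,k): return np.mean([cams.camera(n)[:,:,::-1].astype(np.float32) for _ in range(k)],0)
E
python3 -c "
from h import *
print(manip.get_obs()['position'])
T=avg('top',6);Q=avg('side',6);np.savez('ts.npz',T=T,Q=Q)
o=[]
for im,n in((T,'top'),(Q,'side')):
  r=rectify(im,n,.110); r=np.clip((r-r.min())/(np.percentile(r,97)-r.min()),0,1)**.7*255
  r=r.astype(np.uint8).copy()
  for k in range(0,380,63): cv2.putText(r,'|',(k,8),0,.3,(0,0,255),1)
  o.append(r)
cv2.imwrite('pics/n2.png',np.hstack(o))"
```

```text
[ 0.43609315 -0.16441248  0.21669516]
```

View pics/n2.png

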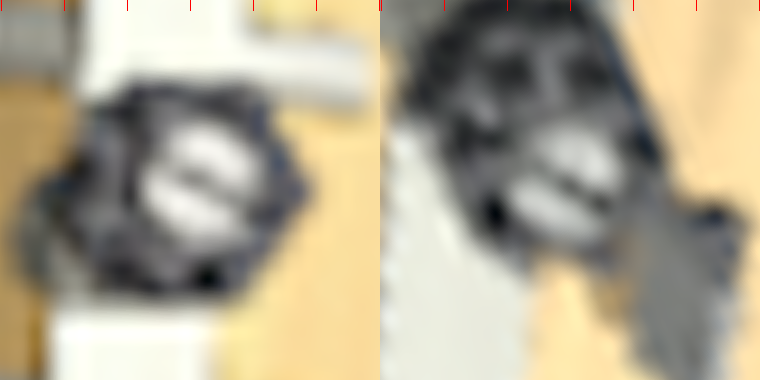

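```bash
cat > line.py <<'E'
from h import *
from scipy.ndimage import map_coordinates
d=np.load('ts.npz')
for im,n in((d['T'],'top'),(d['Q'],'side')):
    r=rectify(im,n,.111).mean(2); s=.06/379
    res=[]
    for a in np.arange(-90,90,1.):
        e=np.array([np.cos(np.radians(a)),np.sin(np.radians(a))])
        for cx in np.arange(-1,4.1,.25):
            for cy in np.arange(-2.5,2.6,.25):
                t=np.linspace(-5.5,5.5,23)
                def strip(o):
                    x=cx+t*e[0]-o*e[1]; y=cy+t*e[1]+o*e[0]
                    return map_coordinates(r,[189.5-y*1e-3/s,189.5+x*1e-3/s],order=1).mean()
                res.append((strip(2.8)+strip(-2.8)-2*strip(0),a,cx,cy))
    res.sort(reverse=True); print(n,np.round(res[:6],2)); 
    # weighted
    R_=np.array(res[:60]); print(R_[:,1].mean(),R_[:,1].std())
E
python3 line.py
```

```text
top [[ 78.15 -27.     2.5    0.5 ]
 [ 78.14 -26.     2.5    0.5 ]
 [ 78.02 -28.     2.5    0.5 ]
 [ 77.98 -25.     2.5    0.5 ]
 [ 77.88 -26.     2.     0.75]
 [ 77.88 -27.     2.25   0.5 ]]
-26.916666666666668 1.81007980180126
side [[103.87 -29.     0.5    0.75]
 [103.79 -30.     0.5    0.75]
 [103.77 -29.     0.25   0.75]
 [103.73 -28.     0.25   0.75]
 [103.71 -30.     0.25   0.75]
 [103.67 -29.     0.     1.  ]]
-28.85 1.7590243507884327
```

```bash
python3 -c "
from h import *
go(.6378,.0232,.15,np.radians(150))"
```

```text
cur [ 0.4376 -0.1607  0.2166] yaw 141.84 q7 2.6 t 24.15
turn [-0.16 -0.28 -8.16] shift [-0.0441  0.2685  0.0656]
```

Emit:
move_arm([
  [0,0,3,-0.0075,0.0455,0,0.06],
  [0,0,3,-0.015,0.09,0,0.06],
  [0,0,3,-0.0225,0.135,0,0.06],
  [0,0,0,-0.03,0.18,0,0.06],
  [0,0,0,-0.0441,0.2685,0,0.06],
  [0,0,0,-0.0441,0.2685,0,0.06],
  [0,0,0,-0.0441,0.2685,0,0.06],
  [0,0,0,-0.0441,0.2685,0,0.06],
])

```text
clock: 24.95
position: [0.6387, 0.0259, 0.2148]
ee_rot: [0.325, 0.946, 0.0, -0.004]
ft_force: [-0.8, -0.2, -0.2]
grip_width: 0.704
```

```bash
python3 -c "
from h import *
go(.6378,.0232,.15,np.radians(150))"
```

```text
cur [0.6387 0.0259 0.2148] yaw 142.02 q7 2.02 t 24.95
turn [-0.09 -0.4  -7.98] shift [-0.0014 -0.0025  0.0648]
```

Emit:
move_arm([
  [0,-0.3,-8,-0.001,-0.001,0.03,0.06],
  [0,-0.3,-8,-0.001,-0.001,0.06,0.06],
  [0,-0.3,-8,-0.001,-0.001,0.06,0.06],
  [0,-0.3,-8,-0.001,-0.001,0.06,0.06],
])

```text
clock: 25.35
position: [0.6377, 0.0194, 0.1562]
ee_rot: [0.262, 0.965, -0.002, -0.0]
ft_force: [0.5, -0.2, 0.2]
grip_width: 0.706
```

```bash
python3 -c "
from h import *
go(.6378,.0232,.077,np.radians(150))"
```

```text
cur [0.6377 0.0194 0.1562] yaw 149.62 q7 2.12 t 25.35
turn [-0.19 -0.01 -0.38] shift [0.0018 0.0036 0.0792]
```

Emit:
move_arm([
  [0,0,0,0.001,0.002,0.0,0.06],
  [0,0,0,0.001,0.002,0.03,0.06],
  [0,0,0,0.001,0.002,0.06,0.06],
  [0,0,0,0.001,0.002,0.078,0.06],
  [0,0,0,0.001,0.002,0.078,0.06],
  [0,0,0,0.001,0.002,0.078,0.06],
], grip_force=40)

```text
clock: 25.95
position: [0.6386, 0.0229, 0.079]
ee_rot: [0.261, 0.965, -0.001, 0.0]
ft_force: [-0.4, -0.3, 0.3]
grip_width: 0.704
```

```bash
python3 -c "
from h import *
print(manip.get_obs()['ft_force'])
go(.6378,.0232,.077,np.radians(150))"
```

```text
[-0.3577434  -0.258029    0.26683187]
cur [0.6386 0.0229 0.079 ] yaw 149.72 q7 2.07 t 25.95
turn [-0.1   0.05 -0.28] shift [ 0.0008 -0.0002  0.002 ]
```

Good; close on the nut.

Emit:
move_arm([
  [0,0,0,0,0,0,0.03],
  [0,0,0,0,0,0,0.03],
  [0,0,0,0,0,0,0.03],
  [0,0,0,0,0,0,0.03],
  [0,0,0,0,0,0,0.03],
], grip_force=40)

```text
clock: 26.45
position: [0.6372, 0.0239, 0.0796]
ee_rot: [0.261, 0.965, -0.001, -0.001]
ft_force: [-10.8, 1.5, 12.3]
grip_width: 0.419
```

```bash
python3 -c "
from h import *
o=manip.get_obs();print(o['ft_force'],o['torque'],o['grip_width']*85)
go(.6378,.0232,.077,np.radians(150))"
```

```text
[-10.82883754   1.4761925   12.26908769] [ 0.31751495  2.48424743 -0.23294512] 35.621917359469286
cur [0.6372 0.0239 0.0796] yaw 149.77 q7 2.07 t 26.45
turn [-0.17 -0.07 -0.23] shift [-0.0009 -0.0003  0.0026]
```

Emit:
move_arm([
  [0,0,0,0,0,0,0.03],
  [0,0,0,0,0,0,0.03],
  [0,0,7,0,0,0.0002,0.03],
  [0,0,14,0,0,0.0004,0.03],
  [0,0,21,0,0,0.0006,0.03],
  [0,0,28,0,0,0.0008,0.03],
], grip_force=90)

```text
clock: 27.05
position: [0.6372, 0.024, 0.0791]
ee_rot: [0.488, 0.873, -0.001, -0.0]
ft_force: [-12.7, 0.7, 13.5]
grip_width: 0.403
```

```bash
cat > s.py <<'E'
from h import *
o=manip.get_obs();print(o['ft_force'].round(1),o['torque'].round(3),round(o['grip_width']*85,2))
go(.6378,.0232,.077,np.radians(32))
E
python3 s.py
```

```text
[-12.7   0.7  13.5] [0.28  2.618 0.251] 34.22
cur [0.6372 0.024  0.0791] yaw 121.52 q7 1.62 t 27.05
turn [-0.11  0.16 89.52] shift [-0.001   0.0001  0.0021]
```

Emit:
move_arm([
  [0,0,7,0.0007,-0.0013,0.0002,0.03],
  [0,0,14,0.0007,-0.0013,0.0004,0.03],
  [0,0,21,0.0007,-0.0013,0.0006,0.03],
  [0,0,28,0.0007,-0.0013,0.0008,0.03],
])

```text
clock: 27.45
position: [0.6372, 0.024, 0.0784]
ee_rot: [0.685, 0.728, -0.0, 0.001]
ft_force: [-5.2, 1.5, 7.7]
grip_width: 0.404
```

```bash
python3 s.py
```

```text
[-5.2  1.5  7.7] [0.543 0.949 0.281] 34.36
cur [0.6372 0.024  0.0784] yaw 93.51 q7 1.17 t 27.45
turn [9.000e-02 5.000e-02 6.151e+01] shift [-0.0008  0.0006  0.0014]
```

Emit:
move_arm([
  [0,0,7,0,0,0.0002,0.03],
  [0,0,14,0,0,0.0004,0.03],
  [0,0,21,0,0,0.0006,0.03],
])

```text
clock: 27.75
position: [0.6372, 0.024, 0.0778]
ee_rot: [0.806, 0.591, 0.0, 0.001]
ft_force: [-4.4, 0.9, 9.0]
grip_width: 0.407
```

```bash
python3 s.py
```

```text
[-4.4  0.9  9. ] [0.517 0.898 0.268] 34.58
cur [0.6372 0.024  0.0778] yaw 72.51 q7 0.83 t 27.75
turn [1.000e-01 3.000e-02 4.052e+01] shift [-0.0005  0.0008  0.0008]
```

Emit:
move_arm([
  [0,0,7,0,0,0.0002,0.03],
  [0,0,14,0,0,0.0004,0.03],
  [0,0,20,0,0,0.0006,0.03],
])

```text
clock: 28.05
position: [0.6373, 0.0239, 0.0772]
ee_rot: [0.897, 0.442, 0.0, 0.001]
ft_force: [-4.0, 1.6, 9.6]
grip_width: 0.401
```

```bash
python3 s.py
```

```text
[-4.   1.6  9.6] [0.416 0.854 0.349] 34.08
cur [0.6373 0.0239 0.0772] yaw 52.52 q7 0.51 t 28.05
turn [1.100e-01 1.000e-02 2.052e+01] shift [-0.0002  0.0009  0.0002]
```

Emit:
move_arm([
  [0,0,6,0,0,0.0002,0.03],
  [0,0,12,0,0,0.0003,0.03],
])

```text
clock: 28.25
position: [0.6373, 0.0239, 0.0769]
ee_rot: [0.938, 0.347, 0.0, 0.001]
ft_force: [-4.6, 0.5, 9.3]
grip_width: 0.405
```

```bash
python3 s.py
```

```text
[-4.6  0.5  9.3] [0.415 0.814 0.347] 34.38
cur [0.6373 0.0239 0.0769] yaw 40.56 q7 0.32 t 28.25
turn [0.11 0.   8.56] shift [-0.      0.0009 -0.0001]
```

Emit:
move_arm([
  [0,0,5,0,0,0.0002,0.03],
  [0,0,8.6,0,0,0.0003,0.03],
  [0,0,8.6,0,0,0.0003,0.03],
  [0,0,8.6,0,0,0.0003,0.03],
])

```text
clock: 28.65
position: [0.6372, 0.0239, 0.0766]
ee_rot: [0.961, 0.277, 0.0, 0.001]
ft_force: [-4.7, 0.3, 9.9]
grip_width: 0.403
```

```bash
python3 s.py
```

```text
[-4.7  0.3  9.9] [0.37  0.798 0.076] 34.28
cur [0.6372 0.0239 0.0766] yaw 32.18 q7 0.19 t 28.65
turn [ 0.11 -0.    0.18] shift [ 0.0001  0.0009 -0.0003]
```

Emit:
move_arm([
  [0,0,0,0,0,0,0.06],
  [0,0,0,0,0,0,0.06],
  [0,0,0,0,0,0,0.06],
  [0,0,0,0,0,-0.05,0.06],
  [0,0,0,0,0,-0.1,0.06],
  [0,0,0,0,0,-0.13,0.06],
  [0,0,0,-0.04,-0.05,-0.14,0.06],
  [0,0,0,-0.08,-0.09,-0.14,0.06],
])

```text
clock: 29.45
position: [0.5417, 0.0526, 0.2147]
ee_rot: [0.961, 0.277, 0.0, 0.0]
ft_force: [-0.9, 1.1, 1.2]
grip_width: 0.706
```

```bash
python3 s.py; python3 -c "
from h import *
go(.43,-.17,.215,np.radians(32))"
```

```text
[-0.9  1.1  1.2] [0.034 0.047 0.043] 60.03
cur [0.5417 0.0526 0.2147] yaw 32.11 q7 0.24 t 29.45
turn [ 0.06 -0.03  0.11] shift [0.0657 0.0758 0.1379]
cur [0.5417 0.0526 0.2147] yaw 32.11 q7 0.24 t 29.45
turn [ 0.06 -0.03  0.11] shift [-2.129e-01  1.292e-01 -2.000e-04]
```

Emit:
move_arm([
  [0,0,0,-0.04,0.025,0,0.06],
  [0,0,0,-0.08,0.05,0,0.06],
  [0,0,0,-0.12,0.075,0,0.06],
  [0,0,0,-0.16,0.1,0,0.06],
  [0,0,0,-0.2,0.125,0,0.06],
  [0,0,0,-0.213,0.129,0,0.06],
])

```text
clock: 30.05
position: [0.4274, -0.1761, 0.2143]
ee_rot: [0.962, 0.273, -0.001, 0.002]
ft_force: [-0.2, 0.1, -0.2]
grip_width: 0.705
```

```bash
python3 line.py >/dev/null; python3 - <<'E'
from h import *
T=avg('top',6);Q=avg('side',6);np.savez('ts.npz',T=T,Q=Q)
o=[]
for im,n in((T,'top'),(Q,'side')):
  r=rectify(im,n,.110,half=.026,N=300); r=np.clip((r-r.min())/(np.percentile(r,97)-r.min()),0,1)**.6*255
  o.append(r.astype(np.uint8))
A=np.vstack(o)[:600]
L=cv2.resize(T[100:220,145:295].astype(np.uint8),(500,400),interpolation=cv2.INTER_CUBIC)
M=cv2.resize(T[40:400,60:510].astype(np.uint8),(250,200)); M2=cv2.resize(Q[100:310,120:330].astype(np.uint8),(250,200))
cv2.imwrite('pics/fin.png',np.hstack([np.vstack([L,np.hstack([M,M2])]),A]))
E
python3 line.py
```

```text
top [[ 78.2  -26.     2.5    0.5 ]
 [ 78.17 -25.     2.5    0.5 ]
 [ 78.08 -27.     2.5    0.5 ]
 [ 77.91 -26.     2.     0.75]
 [ 77.87 -26.     2.25   0.5 ]
 [ 77.87 -26.     2.75   0.5 ]]
-26.0 1.7320508075688772
side [[104.   -29.     0.5    0.75]
 [103.93 -29.     0.25   0.75]
 [103.93 -30.     0.5    0.75]
 [103.9  -30.     0.25   0.75]
 [103.84 -28.     0.25   0.75]
 [103.72 -28.     0.5    0.75]]
-29.033333333333335 1.7792008193443358
```

View pics/fin.png

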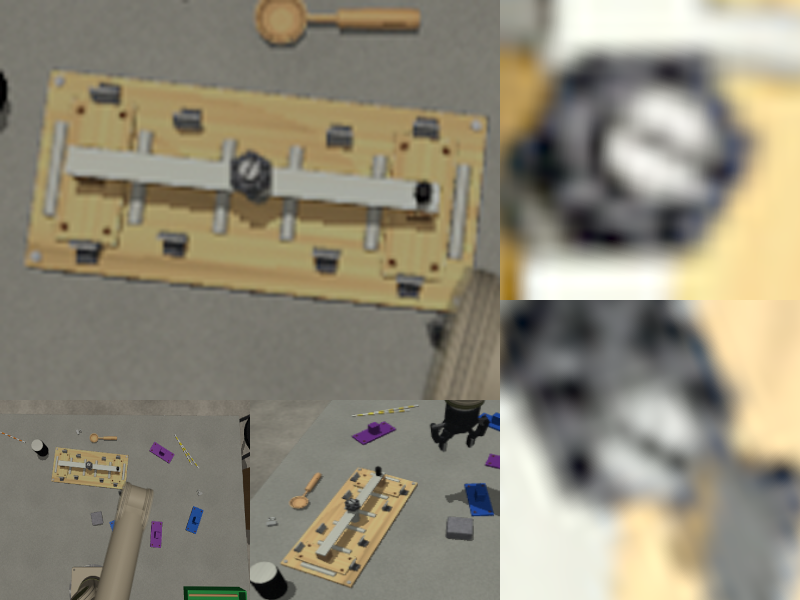

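```bash
python3 -c "
from h import *
print(manip.hand_in())"
```

```text
the job is handed in; nothing more can be done
None
```

The job is handed in, with the robot clear of everything, at about 31 s of the 210 s. Only two plywood boards were on the table, both long.

- **Boards:** They are in bay0 and bay3. Pressing each block top stopped hard at z = 0.060 m, under 38 N in bay0 and 59 N in bay3, which is the home height.
- **Keeper bar:** I swung it anticlockwise until it met its stop. The handle no longer moved under about 17 N, and the last picture shows the bar across both blocks.
- **Castle nut:** I turned it about 118° clockwise, to flats at 32° (mod 60°). The cotter hole measured about -28°, so a slot is in line to about 2–4°; the tolerance is 7.5°.
    - **First slot:** With the given start range, the nut is now 0.1–0.8 rad past the washer. The slot before this one would have come before the washer.
    - **Torque:** It rose from about 0.25 to 0.35 N m on the way.

**Disagreements:** The two cameras put the hole 2–3° apart (-26° to -27° and -29°), and the stud about 2 mm apart. I did not re-grip the nut to confirm its final angle, and I had no direct measure of washer contact beyond the torque rise and the start range.

The can, foam and spoon were not touched and look undisturbed in the last picture.

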